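# Seat a cock's taper plug on its spindle tongue and rock it free

### The arm

A 7-joint arm with a two-finger parallel gripper is mounted at the origin on a cart in front of the work surface, level with it; the furniture and walls round the work are solid. World frame = base frame: x ahead of the robot, y to its left, z up, the work surface at z = 0. Lengths are in m, angles in rad, forces in N, time in s.
With the tool pointing down it reaches from about 0.4 to 0.875 m from the base axis. Payload 6.5 kg.
Tool frame: the origin (TCP) lies at the very end of the fingers, on their centre line; the grasp point (between the pads) lies 19 mm behind it; z points along the fingers, y is the line along which they close (so a half turn about z gives the same grasp; the last joint's range is limited). The gripper opens to 88 mm and grips with 3 to 60 N. Pads are 18 mm wide; open, the fingers measure 123 mm over their backs; the gripper's body (75 mm by 187 mm) begins 45 mm behind the grasp point.
Start: joints at [1.139, 0.536, -0.004, 1.538, 0.003, 1.067, -0.071], TCP at [0.232, -0.607, 0.239] pointing down, gripper open.
Joint ranges: [-2.7, 2.7], [-0.37, 2.16], [-1.27, 1.26], [0.24, 2.4], [-1.31, 4.45], [0.19, 1.91], [-2.76, 2.76]. Speed limits (rad/s): [2.39, 2.39, 3.14, 3.14, 3.14, 3.14, 3.14].

### API

Orientations are given as [roll, pitch, yaw] about the fixed x, y, z axes, in that order (R = Rz(yaw) Ry(pitch) Rx(roll)).
In Python, from workcell import observe, snapshot, calibration, sign_off gives the robot as it stands. The module is installed in compiled form; this text tells all that it offers.
- The arm moves only by the tool drive_tool, never from a script. Its argument "increments" is a list of rows, each a list of 5 numbers: the shift along the tool's x, y, z in mm, then the turn about the tool's z in degrees, then the finger opening in mm, from 0 to 88.1. In form: [[tx, ty, tz, turn, fingers], ...]. A call has 1 to 20 rows; each row is the pose to reach, as a shift and turn from the pose commanded when the call began, along the tool's axes at that moment; what a row does not reach only later rows make up. A row lasts 1/10 s, in which the tool goes at most 50 mm and 8.59 degrees, less where a joint would pass 70% of its speed; a pose out of reach is approached as far as the arm can. A call with a gripper value outside its range is refused whole. The fingers move at their own pace and stop on an object; "force" is the grip in N (left out, the last holds). Time passes only in rows, so rows that repeat a pose let the fingers close. It gives the time, the measured TCP pose, the force, the opening and the grip force at its end, in the units of the state.
- observe(): the state, without advancing time (a new reading comes with each control period).
- snapshot(name): name is "scene" or "side" or "wrist"; returns the picture (400x640x3 uint8, red, green, blue); there is no depth.
- calibration(name): a dict with "intrinsics" (3x3 intrinsics, pixels), "pose" (4x4, takes a point from camera to world coordinates); the wrist camera has in their place "T_tool_cam" (4x4, takes a point from camera to tool coordinates, whose origin is the TCP and whose axes are the flange's). Camera axes: x right, y up, looking along -z (the intrinsics and any distortion apply to the point x, -y, -z); pixel columns grow to the right and rows downward; lengths in m; the calibration is good to about 2 mm. A picture is of the moment at which its call begins: read the wrist's pose just before it. calibration takes no time and is no camera call.
- sign_off(): hands the job in; it is judged then, once.
The state is a dict: "clock": time; "joint_positions": joint angles; "joint_velocities": joint speeds; "joint_torque": joint torques, N m; "tcp_pos": TCP position; "eef_rot": TCP orientation; "ft_force": force on the tool from outside, world axes, zero at the start; "wrist_torque": the same for the moment, N m; "grip_width": opening from 0.0 (shut) to 1.0 (fully open); "grip_force": force on a finger pad.
Only numpy, scipy, OpenCV 4.12 (cv2) and the standard library are available. Lean on these libraries where they do the work, as an engineer would, in place of code of your own. Each camera call takes 0.05 s, during which the arm holds its last target. There are 200 camera calls.

### The job

Fit the larger taper plug into the plug cock: lower it in and turn it under a light push (the tongue at the bottom belongs to a delicate switch spindle) until the slot in its underside drops over that tongue. Turn the key handle in line with the pipe ends and then seat the plug with a firm push of about 15 N, never more than about 30 N; after that rock it, still seated, at least 40 degrees off line and back in line to show that it turns free, and let go. Leave the smaller plug standing where it is.

Things in the scene. Friction and masses are not known exactly. Their poses are not given: they have to be found in the camera images.
- cock: Dark cast plug cock (valve) on a flat switch housing 104 x 92 x 26 mm, fixed to the bench. Upright barrel 78 mm across; a flanged bronze seat bush in its top. Two hexagon pipe ends stick out along its own +x and -x (142 mm over all, 62 mm above the bench). Origin: on the barrel's axis at bench level, z up.
- seat_mouth (a point): Centre of the taper seat's round mouth, 87 mm above the bench, axes as the cock's. The oiled bore is 42 mm across and narrows at 10 degrees to the axis. At its bottom a tongue 22 x 6 mm on a stiffly turning spindle stands 20 to 63 degrees counter-clockwise (from above) off the cock's x axis, unmeasured. A plug not over it stops 4 to 7 mm short; a push over some 10 N drags it round.
- plug: The larger plug, steel, loose, 0.2 to 0.34 kg, 92 mm high, stands on its small end. Cone 29 mm across at the bottom, 44 mm at 42 mm height; flat key handle from 66 to 92 mm height, 50 mm long along its own x, 12 mm thick along y. In the underside a slot 7.8 mm wide, 9 deep, right across along x. A half turn is the same. Origin: centre of the underside, z up; seated it lies 36 to 37 mm below the mouth.
- plug_small: A smaller plug of the same shape, from another cock, standing upright on the bench: 35 mm across its cone at the widest, 83 mm high, handle 42 mm long and 10 mm thick. Not used. Origin: centre of the underside.
Mind the look-alikes: they are no part of the job. Leave any green or red look-alike of the plug alone.

How it is judged:
By the outcome, as a careful person would: the job done as asked, in the order asked, and still so for the second after the job is handed in, with the robot touching nothing.
It also fails if it takes over 58 s, if anything falls off the work surface, if the arm or the gripper's body presses on something with over 40 N, if the wrist force passes 120 N, or if a joint passes its speed limit or range.

## Working session

There is one attempt and no reset: what is moved stays moved. The work goes in short steps, Python scripts to look and compute and a tool call to move; the robot and the scene stay as the last step left them, time stands still between calls to the robot, and variables do not carry over. Pictures are saved under pics/ and viewed, at most 12 in all, crops included, and the job is handed in when it is done.

Besides the shell and the picture viewer there is one more tool, called after "Request:" as name(argument=value, ...) on one line, values as JSON. drive_tool: Moves the arm, as the interface text tells. Its arguments: {"type":"object","properties":{"increments":{"type":"array","items":{"type":"array","items":{"type":"number"}}},"force":{"type":"number"}},"required":["increments"]}

```bash
mkdir -p pics; cat > h.py <<'E'
import numpy as np, cv2
from scipy.spatial.transform import Rotation as R
from workcell import observe, snapshot, calibration, sign_off
def save(img,n,box=None,s=1):
    im=img[...,::-1]
    if box: im=im[box[1]:box[3],box[0]:box[2]]
    cv2.imwrite('pics/'+n,cv2.resize(im,None,fx=s,fy=s,interpolation=cv2.INTER_CUBIC) if s!=1 else im)
def campose(name,st=None):
    c=calibration(name); K=np.array(c['intrinsics'])
    if name!='wrist': return c,K,np.array(c['pose'])
    T=np.eye(4);T[:3,:3]=R.from_euler('xyz',st['eef_rot']).as_matrix();T[:3,3]=st['tcp_pos']
    return c,K,T@np.array(c['T_tool_cam'])
def px2w(px,z,K,P):
    d=np.linalg.inv(K)@[px[0],px[1],1]; d=P[:3,:3]@(d*[1,-1,-1]); o=P[:3,3]
    return o+d*(z-o[2])/d[2]
def w2px(w,K,P):
    p=P[:3,:3].T@(np.array(w)-P[:3,3]); p=K@(p*[1,-1,-1]); return p[:2]/p[2]
E
python3 - <<'E'
from h import *
st=observe();print({k:np.round(v,3) for k,v in st.items()})
for n in['scene','side']:
    im=snapshot(n);np.save(n+'.npy',im);save(im,n+'.png');print(calibration(n))
print(calibration('wrist'))
E
```

```text
{'clock': np.float64(0.0), 'joint_positions': array([ 1.139,  0.537, -0.004,  1.539,  0.003,  1.067, -0.071]), 'joint_velocities': array([-0.   , -0.002,  0.001, -0.001, -0.001, -0.   , -0.   ]), 'joint_torque': array([ 0.0000e+00, -5.7098e+01,  9.9100e-01, -2.5160e+01, -5.6000e-02,
        1.8000e-02,  0.0000e+00]), 'tcp_pos': array([ 0.232, -0.606,  0.238]), 'eef_rot': array([-3.14 ,  0.   ,  0.366]), 'ft_force': array([0.276, 0.367, 0.466]), 'wrist_torque': array([-0.012, -0.06 , -0.038]), 'grip_force': np.float64(0.0), 'grip_width': np.float64(0.997)}
{'intrinsics': array([[436.23333275,   0.        , 324.54623393],
       [  0.        , 436.23333275, 207.25859636],
       [  0.        ,   0.        ,   1.        ]]), 'pose': array([[-0.87266767,  0.28906703, -0.39356243,  0.13975648],
       [-0.48831148, -0.51371683,  0.70544094,  0.34398679],
       [ 0.00174007,  0.80779656,  0.58945882,  0.63906157],
       [ 0.        ,  0.        ,  0.        ,  1.        ]])}
{'intrinsics': array([[369.60440572,   0.        , 321.97666694],
       [  0.        , 369.60440572, 196.40265784],
       [  0.        ,   0.        ,   1.        ]]), 'pose': array([[-0.94028405,  0.13657231, -0.31179146,  0.22788468],
       [-0.34000275, -0.33310652,  0.87945334,  0.4488069 ],
       [ 0.01624921,  0.9329459 ,  0.35964971,  0.39389328],
       [ 0.        ,  0.        ,  0.        ,  1.        ]])}
{'intrinsics': array([[312.27887122,   0.        , 317.09816802],
       [  0.        , 312.27887122, 203.66550399],
       [  0.        ,   0.        ,   1.        ]]), 'T_tool_cam': array([[-1.73444666e-03,  9.52874082e-01,  3.03361130e-01,
         7.86133790e-02],
       [ 9.99998353e-01,  1.81485686e-03,  1.68569367e-05,
        -2.16114966e-03],
       [-5.34494488e-04,  3.03360659e-01, -9.52875661e-01,
        -1.44906230e-01],
       [ 0.00000000e+00,  0.00000000e+00,  0.00000000e+00,
         1.00000000e+00]])}
```

View pics/scene.png

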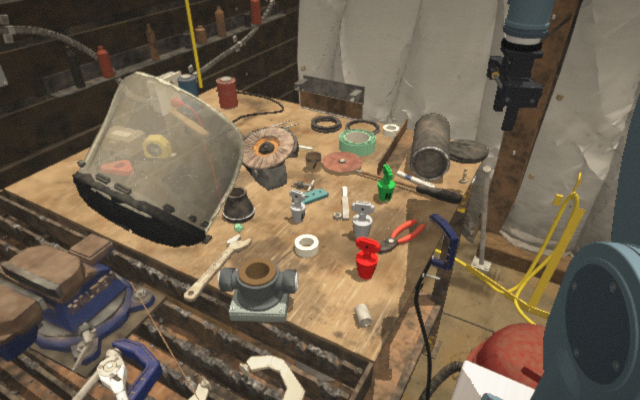

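View pics/side.png

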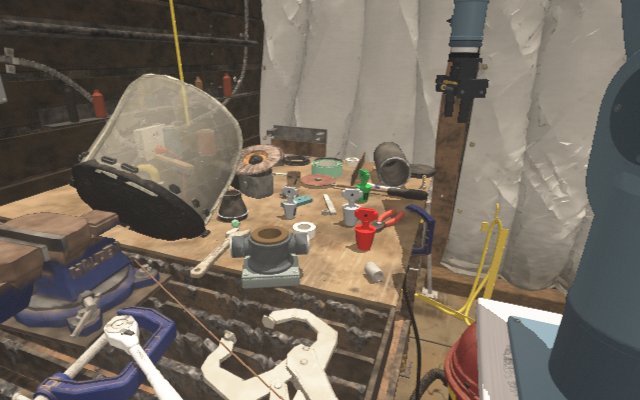

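The scene picture shows the cock at (260,285) with its mouth at about (261,271). The plug candidates are grey at (297,208), grey at (362,220), red at (367,258) and green (386,185). The grey one at (362,220) looks larger than the other grey one, so I'll confirm it in an enlarged crop.

```bash
python3 - <<'E'
from h import *
im=np.load('scene.npy');save(im,'crop1.png',(210,170,410,320),4)
E
```

```text
(no output)
```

View pics/crop1.png

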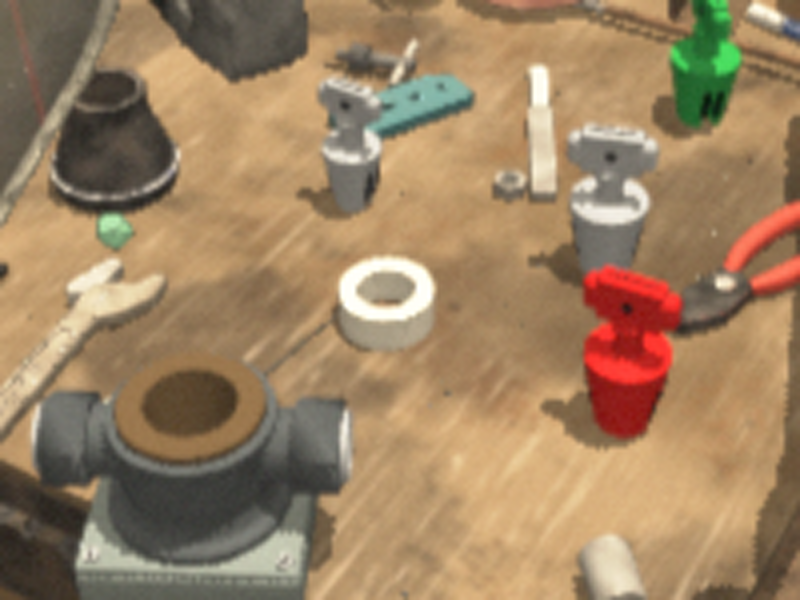

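```bash
python3 - <<'E'
from h import *
c,K,P=campose('scene')
f=lambda x,y,z:np.round(px2w((210+x/4,170+y/4),z,K,P),4)
print('mouth',f(189,404,.087),'flange L/R',f(116,404,.087),f(265,404,.087))
print('bore L/R',f(142,404,.087),f(237,404,.087))
print('pipe ends',f(38,440,.062),f(350,450,.062))
print('handle top',f(612,137,.092),f(570,130,.092),f(657,148,.092))
print('shoulder',f(610,205,.042),f(571,205,.042),f(649,205,.042))
print('small top',f(350,90,.083),f(352,158,.038),'w',f(323,158,.038),f(381,158,.038))
print('red',f(628,355,.042))
# camera side check
for n in('scene','side'):
    c,K,P=campose(n)
print('side mouth',w2px([*px2w((257.3,271),.087,*campose('scene')[1:])],K,P))
print(w2px([*px2w((362.5,221.2),.042,*campose('scene')[1:])],K,P))
E
```

```text
mouth [ 0.5188 -0.089   0.087 ] flange L/R [ 0.5472 -0.073   0.087 ] [ 0.4892 -0.1056  0.087 ]
bore L/R [ 0.5371 -0.0787  0.087 ] [ 0.5001 -0.0995  0.087 ]
pipe ends [ 0.5822 -0.056   0.062 ] [ 0.4547 -0.1204  0.062 ]
handle top [ 0.4384 -0.3608  0.092 ] [ 0.4609 -0.3555  0.092 ] [ 0.4132 -0.3634  0.092 ]
shoulder [ 0.439  -0.3659  0.042 ] [ 0.4579 -0.3552  0.042 ] [ 0.4201 -0.3765  0.042 ]
small top [ 0.5922 -0.341   0.083 ] [ 0.5904 -0.3374  0.038 ] w [ 0.6051 -0.3292  0.038 ] [ 0.5758 -0.3457  0.038 ]
red [ 0.3792 -0.2598  0.042 ]
side mouth [269.55340551 233.38714909]
[351.54806657 207.79520397]
```

```bash
cat >> h.py <<'E'
def go(x,y,z,yawdeg,st=None):
    "row from current pose to target"
    st=st or observe(); d=np.array([x,y,z])-st['tcp_pos']
    M=R.from_euler('xyz',st['eef_rot']).as_matrix(); t=M.T@d*1000
    turn=(np.degrees(st['eef_rot'][2])-yawdeg+180)%360-180
    print('row',np.round(t,1),'turn',round(turn,1))
E
python3 -c "
from h import *
go(.4385,-.363,.2,9.4)"
```

```text
row [ 279.7 -153.5   38.1] turn 11.6
```

Request:
drive_tool(increments=[[140, -77, 20, 6, 88], [280, -154, 38, 12, 88], [280, -154, 38, 12, 88], [280, -154, 38, 12, 88], [280, -154, 38, 12, 88], [280, -154, 38, 12, 88], [280, -154, 38, 12, 88], [280, -154, 38, 12, 88], [280, -154, 38, 12, 88], [280, -154, 38, 12, 88]])

```text
clock: 1.1
tcp_pos: [0.4376, -0.3646, 0.2007]
eef_rot: [3.141, 0.001, 0.154]
ft_force: [0.7, 0.2, -0.4]
grip_width: 1.001
grip_force: 0.0
```

```bash
python3 - <<'E'
from h import *
st=observe();im=snapshot('wrist');save(im,'w1.png');np.save('w1.npy',im)
import pickle;pickle.dump(st,open('w1.pkl','wb'))
print(st['clock'],st['tcp_pos'],np.degrees(st['eef_rot']),st['ft_force'])
_,K,P=campose('wrist',st);print(w2px([.4385,-.363,.092],K,P))
go(.519,-.089,.2,26.8)
E
```

```text
1.1 [ 0.43755121 -0.36462939  0.20069411] [1.79962701e+02 5.13358061e-02 8.81440506e+00] [ 0.72850072  0.1957922  -0.35637068]
[317.75607695 199.3609397 ]
row [ 122.7 -260.1    0.5] turn -18.0
```

View pics/w1.png

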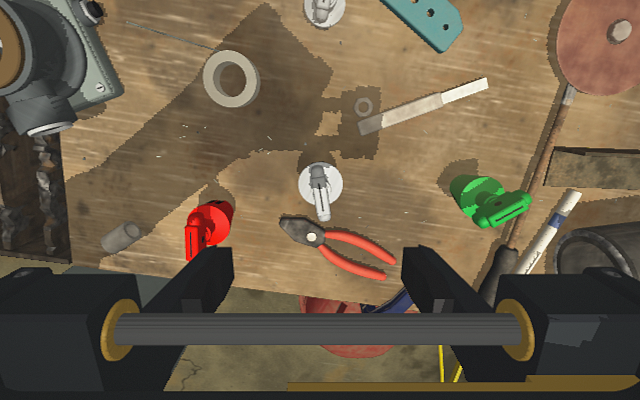

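The wrist view shows the grey plug at (320,185), with its handle running nearly vertically in the image from (317,165) to (323,220). Red and green plugs stand at either side. I'll enlarge it to measure, and view the cock next.

```bash
python3 - <<'E'
from h import *
im=np.load('w1.npy');save(im,'w1c.png',(285,150,360,230),7)
E
```

```text
(no output)
```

View pics/w1c.png

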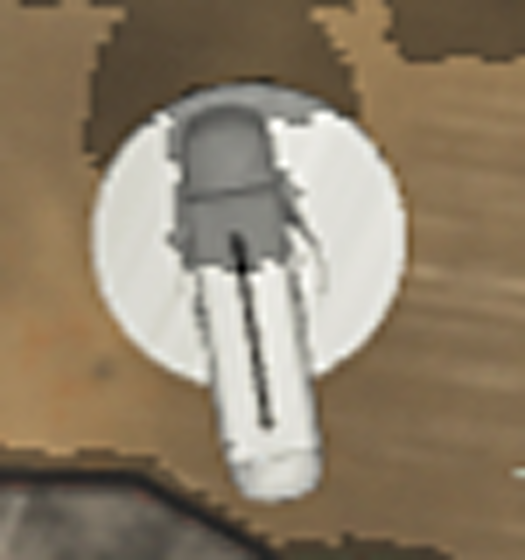

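```bash
python3 - <<'E'
from h import *
import pickle
st=pickle.load(open('w1.pkl','rb'));_,K,P=campose('wrist',st)
f=lambda x,y,z:px2w((285+x/7-.5,150+y/7-.5),z,K,P)
for z in(.042,.044,.047):
  a,b=f(92,238,z),f(406,238,z);print('disc',z,np.round((a+b)/2,4),np.linalg.norm(b-a))
a,b=f(232,192,.092),f(270,452,.092);print(a,b,(a+b)/2,np.linalg.norm(a-b),np.degrees(np.arctan2(*(a-b)[1::-1])))
a,b=f(237,238,.092),f(267,425,.092);print((a+b)/2,np.linalg.norm(a-b),np.degrees(np.arctan2(*(a-b)[1::-1])))
E
```

```text
disc 0.042 [ 0.4402 -0.3652  0.042 ] 0.04484526348288891
disc 0.044 [ 0.4407 -0.3651  0.044 ] 0.04454977516294518
disc 0.047 [ 0.4415 -0.365   0.047 ] 0.04410654268302959
[ 0.45770823 -0.35994792  0.092     ] [ 0.42610251 -0.36954131  0.092     ] [ 0.44190537 -0.36474461  0.092     ] 0.03302960301081888 16.88480512558438
[ 0.44088567 -0.3650078   0.092     ] 0.02386530556461301 17.64886905574959
```

Request:
drive_tool(increments=[[25, -50, 0, -8, 88], [75, -200, 0, -18, 88], [75, -225, 0, -18, 88], [75, -225, 0, -18, 88], [75, -225, 0, -18, 88], [75, -225, 0, -18, 88], [75, -225, 40, -18, 88], [75, -225, 75, -18, 88], [75, -225, 75, -18, 88], [75, -225, 75, -18, 88]])

```text
clock: 2.15
tcp_pos: [0.4777, -0.1305, 0.1261]
eef_rot: [-3.141, 0.001, 0.468]
ft_force: [0.5, -0.1, 0.6]
grip_width: 1.001
grip_force: 0.0
```

```bash
python3 - <<'E'
from h import *
st=observe();im=snapshot('wrist');np.save('w2.npy',im)
import pickle;pickle.dump(st,open('w2.pkl','wb'))
_,K,P=campose('wrist',st);u=w2px([.519,-.089,.087],K,P);print(u)
x,y=int(u[0]),int(u[1]);b=(max(0,x-100),max(0,y-75),x+100,y+75);print(b);save(im,'w2c.png',b,4)
E
```

```text
[289.25812593 145.9335419 ]
(189, 70, 389, 220)
```

View pics/w2c.png

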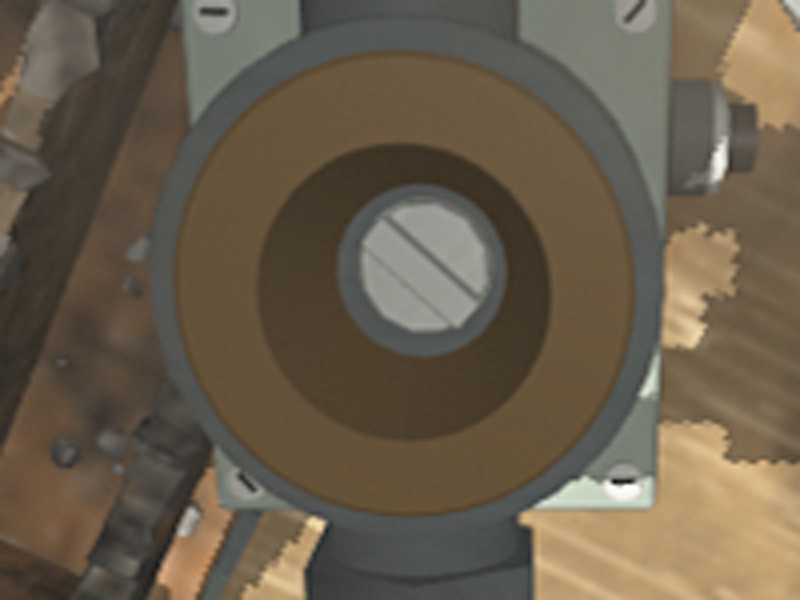

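The wrist crop shows the mouth centred at crop (405,291), with the tongue as a band between the lines (385,217)-(478,298) and (370,248)-(458,328), about 49° counter-clockwise of the pipe axis. The pipe ends run vertically.

```bash
python3 - <<'E'
from h import *
import pickle
st=pickle.load(open('w2.pkl','rb'));_,K,P=campose('wrist',st)
f=lambda x,y,z:px2w((189+x/4-.5,70+y/4-.5),z,K,P)
ang=lambda a,b:np.degrees(np.arctan2(*(a-b)[1::-1]))
L,Rr,T,B=f(259,291,.087),f(551,291,.087),f(405,143,.087),f(405,440,.087)
print('mouth',(L+Rr)/2,(T+B)/2,np.linalg.norm(L-Rr),np.linalg.norm(T-B))
L,Rr,T,B=f(176,283,.087),f(634,283,.087),f(405,51,.087),f(405,516,.087)
print('flange',(L+Rr)/2,(T+B)/2,np.linalg.norm(L-Rr))
for p,q in(((385,217),(478,298)),((370,248),(458,328))):
  a,b=f(*p,.057),f(*q,.057);print('tongue',ang(a,b),np.linalg.norm(a-b),(a+b)/2)
# housing edges (z .026): right edge & left edge
print('housing side',ang(f(186,30,.026),f(218,505,.026)),ang(f(670,30,.026),f(655,505,.026)),'bottom',ang(f(655,507,.026),f(220,507,.026)))
print('pipe', ang((f(302,10,.062)+f(518,10,.062))/2,(f(310,570,.062)+f(532,570,.062))/2))
print(st['tcp_pos'],np.degrees(st['eef_rot']))
im=np.load('w2.npy');save(im,'w2.png')
E
```

```text
mouth [ 0.5210517 -0.0883522  0.087    ] [ 0.52029541 -0.08870736  0.087     ] 0.04245956376071372 0.04273793060186792
flange [ 0.52209019 -0.08786459  0.087     ] [ 0.52033753 -0.08868753  0.087     ] 0.06646958520855749
tongue 75.76567728917396 0.02031177397745787 [ 0.52379377 -0.08930265  0.057     ]
tongue 74.20135298142858 0.01974308541043731 [ 0.51790469 -0.08883869  0.057     ]
housing side 26.306765482487997 26.96243108138424 bottom -63.26832256751476
pipe 26.496691887905868
[ 0.47765158 -0.1304954   0.1260615 ] [-1.79990478e+02  5.37455957e-02  2.68365248e+01]
```

View pics/w2.png

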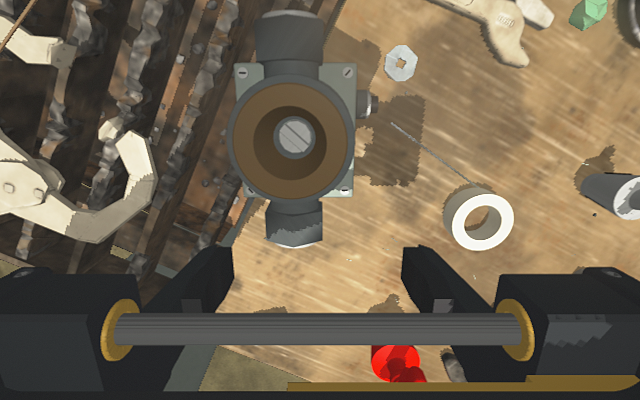

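```bash
python3 -c "
from h import *
go(.441,-.365,.2,17.3);go(.441,-.365,.1,17.3);print(observe()['joint_positions'])"
```

```text
row [-139.5  192.4  -73. ] turn 9.6
row [-139.5  192.3   27. ] turn 9.6
[ 0.31762278  0.4496892  -0.17576575  2.01924906  0.1217614   0.68089991
 -1.03772271]
```

Request:
drive_tool(increments=[[0, 0, -40, 0, 88], [-30, 40, -73, 5, 88], [-100, 140, -73, 9.6, 88], [-139.5, 192, -73, 9.6, 88], [-139.5, 192, -73, 9.6, 88], [-139.5, 192, -73, 9.6, 88], [-139.5, 192, -73, 9.6, 88], [-139.5, 192, -73, 9.6, 88], [-139.5, 192, -20, 9.6, 70], [-139.5, 192, 10, 9.6, 50], [-139.5, 192, 10, 9.6, 50], [-139.5, 192, 10, 9.6, 50], [-139.5, 192, 10, 9.6, 50]])

```text
clock: 3.5
tcp_pos: [0.4424, -0.3637, 0.1182]
eef_rot: [3.139, -0.002, 0.304]
ft_force: [-0.1, -0.6, 0.4]
grip_width: 0.578
grip_force: 0.0
```

```bash
python3 - <<'E'
from h import *
st=observe();im=snapshot('wrist');np.save('w3.npy',im)
_,K,P=campose('wrist',st);u=w2px([.441,-.365,.092],K,P);print(u,w2px([0,0,0],K,P))
x,y=int(u[0]),int(u[1]);b=(x-100,max(0,y-75),x+100,min(400,y+75));print(b);save(im,'w3c.png',b,4)
go(.441,-.365,.065,17.3)
E
```

```text
[321.9676245  244.59066598] [-88.22798427 454.49358947]
(221, 169, 421, 319)
row [-1.6  0.4 53.1] turn 0.1
```

View pics/w3c.png

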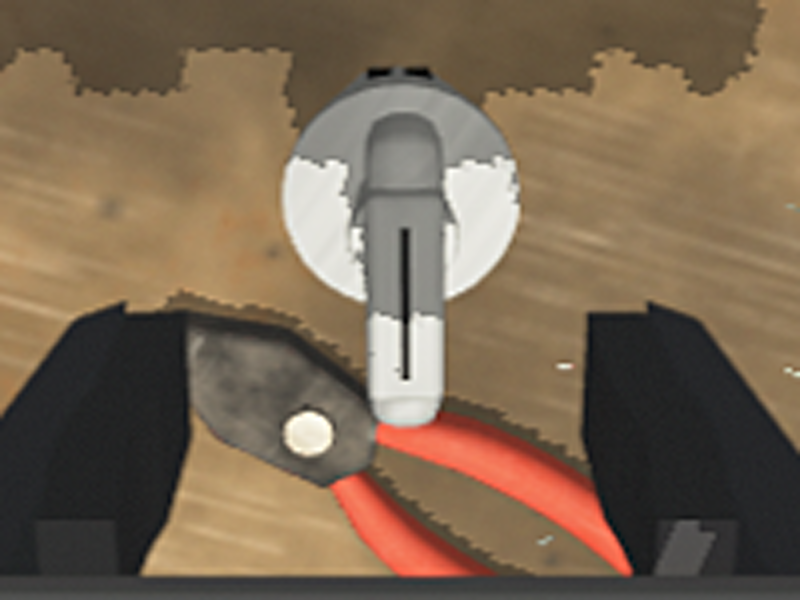

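The handle is aligned with the tool, with its mark from (405,230) to (405,378) in the crop, and the fingers are centred at about crop x=387. That puts the handle about 2.5 mm toward tool +y, and the wrist calibration is biased by about 1.8 mm in y.

Request:
drive_tool(increments=[[-1.5, 2.5, 25, 0, 50], [-1.5, 2.5, 45, 0, 50], [-1.5, 2.5, 52, 0, 50], [-1.5, 2.5, 53, 0, 50], [-1.5, 2.5, 53, 0, 50], [-1.5, 2.5, 53, 0, 20], [-1.5, 2.5, 53, 0, 16], [-1.5, 2.5, 53, 0, 16], [-1.5, 2.5, 53, 0, 16]], force=60)

```text
clock: 4.45
tcp_pos: [0.44, -0.3664, 0.063]
eef_rot: [3.141, -0.0, 0.303]
ft_force: [-0.1, 0.5, 0.0]
grip_width: 0.228
grip_force: 0.0
```

Request:
drive_tool(increments=[[0, 0, 0, 0, 8], [0, 0, 0, 0, 0], [0, 0, 0, 0, 0], [0, 0, 0, 0, 0], [0, 0, 0, 0, 0]], force=60)

```text
clock: 4.95
tcp_pos: [0.44, -0.3664, 0.0628]
eef_rot: [3.141, -0.0, 0.303]
ft_force: [-0.2, -0.4, 1.7]
grip_width: 0.134
grip_force: 59.9
```

```bash
python3 -c "
from h import *
go(.520,-.0895,.18,75);go(.520,-.0895,.13,75)"
```

```text
row [ 159.  -240.4 -117.3] turn -57.6
row [ 159.  -240.4  -67.3] turn -57.6
```

Request:
drive_tool(increments=[[0, 0, -20, 0, 0], [0, 0, -50, 0, 0], [0, 0, -90, 0, 0], [0, 0, -120, 0, 0], [0, 0, -130, 0, 0], [0, 0, -130, 0, 0], [0, 0, -130, 0, 0]])

```text
clock: 5.65
tcp_pos: [0.439, -0.3656, 0.191]
eef_rot: [-3.139, 0.002, 0.303]
ft_force: [-0.2, -0.3, -2.6]
grip_width: 0.132
grip_force: 59.9
```

Request:
drive_tool(increments=[[16, -24, 0, -5, 0], [40, -60, 0, -13, 0], [64, -96, 0, -21, 0], [88, -132, 0, -29, 0], [110, -166, 0, -37, 0], [130, -196, 0, -45, 0], [148, -222, 0, -52, 0], [156, -236, 0, -56, 0], [159, -240, 0, -57.5, 0], [159, -240, 0, -57.5, 0], [159, -240, 0, -57.5, 0], [159, -240, 0, -57.5, 0], [159, -240, 0, -57.5, 0]])

```text
clock: 6.95
tcp_pos: [0.5198, -0.091, 0.1927]
eef_rot: [-3.142, 0.001, 1.304]
ft_force: [-0.3, 0.5, -2.4]
grip_width: 0.13
grip_force: 59.9
```

```bash
python3 - <<'E'
from h import *
st=observe();print(st['tcp_pos'],np.degrees(st['eef_rot']),st['ft_force'],st['wrist_torque'])
a=snapshot('scene');b=snapshot('side')
u=lambda im,x,y:cv2.resize(im[y-60:y+60,x-50:x+50],None,fx=4,fy=4,interpolation=cv2.INTER_CUBIC)
save(np.hstack([u(a,262,235),u(b,272,215)]),'s3.png')
go(.520,-.0895,.125,75)
E
```

```text
[ 0.51983847 -0.09104462  0.192666  ] [-1.79998390e+02  3.28250355e-02  7.47213168e+01] [-0.29354765  0.498954   -2.42755225] [ 0.00359038 -0.08220259 -0.00177193]
row [ 1.  -0.2 67.7] turn -0.2
```

View pics/s3.png

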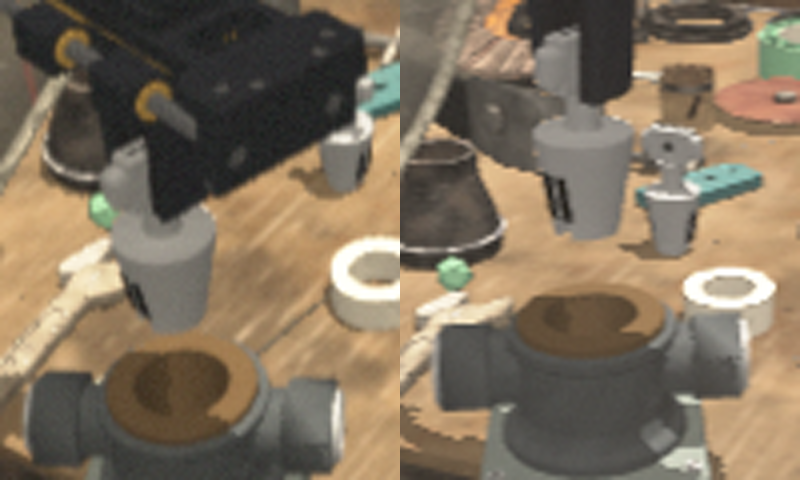

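Request:
drive_tool(increments=[[1, 0, 15, 0, 0], [1, 0, 30, 0, 0], [1, 0, 40, 0, 0], [1, 0, 48, 0, 0], [1, 0, 54, 0, 0], [1, 0, 59, 0, 0], [1, 0, 62, 0, 0], [1, 0, 62, 0, 0], [1, 0, 62, 0, 0]])

```text
clock: 7.95
tcp_pos: [0.5206, -0.0888, 0.131]
eef_rot: [3.141, -0.0, 1.307]
ft_force: [-0.4, 0.1, -1.5]
grip_width: 0.13
grip_force: 59.9
```

Request:
drive_tool(increments=[[0, 0, 2, 0, 0], [0, 0, 4, 0, 0], [0, 0, 4, 0, 0]])

```text
clock: 8.25
tcp_pos: [0.5202, -0.089, 0.1265]
eef_rot: [-3.141, 0.0, 1.306]
ft_force: [0.2, -0.6, -1.1]
grip_width: 0.128
grip_force: 59.9
```

Request:
drive_tool(increments=[[0, 0, 1, 0, 0], [0, 0, 2, 0, 0], [0, 0, 2, 0, 0]])

```text
clock: 8.55
tcp_pos: [0.5203, -0.0891, 0.1246]
eef_rot: [-3.142, 0.0, 1.306]
ft_force: [-0.2, -0.8, -2.0]
grip_width: 0.128
grip_force: 59.9
```

Request:
drive_tool(increments=[[0, 0, 1, 0, 0], [0, 0, 2, 0, 0], [0, 0, 2, 0, 0]])

```text
clock: 8.85
tcp_pos: [0.5203, -0.0893, 0.1226]
eef_rot: [3.142, 0.0, 1.306]
ft_force: [-0.0, -2.9, -2.1]
grip_width: 0.129
grip_force: 59.9
```

Request:
drive_tool(increments=[[0, 0, 1, 0, 0], [0, 0, 1.5, 0, 0], [0, 0, 1.5, 0, 0]])

```text
clock: 9.15
tcp_pos: [0.5203, -0.0893, 0.1212]
eef_rot: [3.142, 0.001, 1.306]
ft_force: [0.0, -4.0, -1.5]
grip_width: 0.132
grip_force: 59.9
```

Request:
drive_tool(increments=[[-1, 0, 0, 0, 0], [-1.8, 0, 0, 0, 0], [-1.8, 0, 0, 0, 0]])

```text
clock: 9.45
tcp_pos: [0.5199, -0.0898, 0.1212]
eef_rot: [-3.141, -0.001, 1.307]
ft_force: [0.3, -0.6, -1.8]
grip_width: 0.136
grip_force: 59.9
```

Request:
drive_tool(increments=[[0, 0, 1, 0, 0], [0, 0, 2, 0, 0], [0, 0, 2, 0, 0]])

```text
clock: 9.75
tcp_pos: [0.5198, -0.0903, 0.119]
eef_rot: [-3.141, -0.0, 1.307]
ft_force: [0.5, -0.8, -2.3]
grip_width: 0.132
grip_force: 59.9
```

Request:
drive_tool(increments=[[0, 0, 1, 0, 0], [0, 0, 1.5, 0, 0], [0, 0, 1.5, 0, 0]])

```text
clock: 10.05
tcp_pos: [0.5199, -0.0906, 0.1176]
eef_rot: [-3.142, 0.0, 1.307]
ft_force: [-0.2, -0.9, -1.3]
grip_width: 0.136
grip_force: 59.9
```

Request:
drive_tool(increments=[[0, 0, 1, 0, 0], [0, 0, 1, 0, 0], [0, 0, 1, 0, 0]])

```text
clock: 10.35
tcp_pos: [0.5199, -0.0906, 0.1167]
eef_rot: [-3.142, 0.0, 1.307]
ft_force: [1.2, -0.8, -2.6]
grip_width: 0.131
grip_force: 59.9
```

Request:
drive_tool(increments=[[0, 0, 1, 0, 0], [0, 0, 1, 0, 0], [0, 0, 1, 0, 0]])

```text
clock: 10.65
tcp_pos: [0.5199, -0.0907, 0.1157]
eef_rot: [3.141, 0.0, 1.306]
ft_force: [-0.8, -2.8, -2.2]
grip_width: 0.133
grip_force: 59.9
```

Request:
drive_tool(increments=[[0, 0, 1, 0, 0], [0, 0, 1, 0, 0], [0, 0, 1, 0, 0]])

```text
clock: 10.95
tcp_pos: [0.5199, -0.0908, 0.1147]
eef_rot: [3.141, 0.0, 1.306]
ft_force: [0.1, -2.7, -2.2]
grip_width: 0.135
grip_force: 59.9
```

Request:
drive_tool(increments=[[-0.7, 0, 0, 0, 0], [-0.7, 0, 0.5, 0, 0], [-0.7, 0, 0.5, 0, 0], [-0.7, 0, 0.5, 0, 0]])

```text
clock: 11.35
tcp_pos: [0.5198, -0.0911, 0.1142]
eef_rot: [3.141, -0.0, 1.307]
ft_force: [2.0, -2.2, -1.7]
grip_width: 0.131
grip_force: 59.9
```

Request:
drive_tool(increments=[[0, 0, 0.5, 0, 0], [0, 0, 0.5, 0, 0], [0, 0, 0.5, 0, 0]])

```text
clock: 11.65
tcp_pos: [0.5198, -0.0912, 0.1137]
eef_rot: [3.141, -0.0, 1.307]
ft_force: [1.9, -1.5, -0.6]
grip_width: 0.133
grip_force: 59.9
```

Request:
drive_tool(increments=[[-0.2, 0.4, -0.2, 0, 0], [-0.2, 0.4, -0.2, 3, 0], [-0.2, 0.4, -0.2, 6, 0], [-0.2, 0.4, -0.2, 9, 0], [-0.2, 0.4, -0.2, 12, 0], [-0.2, 0.4, -0.2, 12, 0], [-0.2, 0.4, -0.2, 12, 0]])

```text
clock: 12.35
tcp_pos: [0.5197, -0.0912, 0.1138]
eef_rot: [-3.141, 0.0, 1.099]
ft_force: [-0.2, -0.4, -2.2]
grip_width: 0.128
grip_force: 59.9
```

```bash
python3 -c "
from h import *
st=observe();print(np.degrees(st['eef_rot']),st['ft_force'],st['wrist_torque'],st['tcp_pos'])"
```

```text
[-1.79960923e+02  3.19578158e-03  6.29559191e+01] [-0.22612843 -0.42540628 -2.20560613] [-0.13816178 -0.12619694  0.02193588] [ 0.5197472  -0.09121318  0.11378711]
```

Request:
drive_tool(increments=[[0, 0, 0, 4, 0], [0, 0, 0, 8, 0], [0, 0, 0, 12, 0], [0, 0, 0, 15, 0], [0, 0, 0, 18, 0], [0, 0, 0, 18, 0], [0, 0, 0, 18, 0]])

```text
clock: 13.05
tcp_pos: [0.5196, -0.0911, 0.1137]
eef_rot: [-3.141, 0.0, 0.785]
ft_force: [0.3, -0.1, -1.1]
grip_width: 0.133
grip_force: 59.9
```

Request:
drive_tool(increments=[[0, 0, 0, 4, 0], [0, 0, 0, 8, 0], [0, 0, 0, 12, 0], [0, 0, 0, 15, 0], [0, 0, 0, 18.2, 0], [0, 0, 0, 18.2, 0], [0, 0, 0, 18.2, 0]])

```text
clock: 13.75
tcp_pos: [0.5197, -0.0911, 0.1137]
eef_rot: [-3.141, 0.0, 0.468]
ft_force: [-0.4, 1.1, -0.7]
grip_width: 0.134
grip_force: 59.9
```

```bash
python3 -c "
from h import *
st=observe();print(np.degrees(st['eef_rot']),st['ft_force'],st['wrist_torque'],st['tcp_pos'])"
```

```text
[-1.79953133e+02  2.68768902e-02  2.68101614e+01] [-0.36295619  1.08092791 -0.74535454] [0.4127533  0.1656599  0.03980876] [ 0.51969179 -0.09105035  0.1137345 ]
```

Request:
drive_tool(increments=[[0, 0, 0.5, 0, 0], [0, 0, 0.5, 0, 0], [0, 0, 0.5, 0, 0]])

```text
clock: 14.05
tcp_pos: [0.5198, -0.0911, 0.1133]
eef_rot: [-3.141, 0.0, 0.466]
ft_force: [-1.2, 2.9, -1.0]
grip_width: 0.136
grip_force: 60.0
```

Request:
drive_tool(increments=[[0, 0, 0.5, 0, 0], [0, 0, 0.5, 0, 0], [0, 0, 0.5, 0, 0]])

```text
clock: 14.35
tcp_pos: [0.5198, -0.0912, 0.1129]
eef_rot: [-3.141, 0.0, 0.466]
ft_force: [-1.9, 4.4, 0.7]
grip_width: 0.134
grip_force: 60.0
```

Request:
drive_tool(increments=[[0, -0.5, 0, 0, 0], [0, -0.9, 0, 0, 0], [0, -0.9, 0, 0, 0]])

```text
clock: 14.65
tcp_pos: [0.5197, -0.091, 0.1129]
eef_rot: [3.141, -0.0, 0.465]
ft_force: [-0.9, 2.3, -1.0]
grip_width: 0.132
grip_force: 60.0
```

Request:
drive_tool(increments=[[0, 0, 0.4, 0, 0], [0, 0, 0.4, 0, 0], [0, 0, 0.4, 0, 0]])

```text
clock: 14.95
tcp_pos: [0.5197, -0.091, 0.1126]
eef_rot: [3.141, -0.0, 0.465]
ft_force: [-1.5, 1.2, 2.5]
grip_width: 0.134
grip_force: 60.0
```

Request:
drive_tool(increments=[[-0.4, -0.3, 0.5, 0, 0], [-0.4, -0.3, 0.5, 0, 0], [-0.4, -0.3, 0.5, 0, 0]])

```text
clock: 15.25
tcp_pos: [0.5197, -0.0909, 0.1124]
eef_rot: [3.141, -0.001, 0.465]
ft_force: [-1.6, 0.7, 5.5]
grip_width: 0.136
grip_force: 60.0
```

Request:
drive_tool(increments=[[0, 0, 0.5, 0, 0], [0, 0, 0.5, 0, 0], [0, 0, 0.5, 0, 0]])

```text
clock: 15.55
tcp_pos: [0.5197, -0.091, 0.1122]
eef_rot: [3.141, -0.001, 0.465]
ft_force: [-3.4, 1.5, 8.8]
grip_width: 0.133
grip_force: 60.0
```

Request:
drive_tool(increments=[[-0.4, -0.3, 0.5, 0, 0], [-0.4, -0.3, 0.9, 0, 0], [-0.4, -0.3, 0.9, 0, 0], [-0.4, -0.3, 0.9, 0, 0]])

```text
clock: 15.95
tcp_pos: [0.5198, -0.091, 0.1119]
eef_rot: [3.14, -0.002, 0.465]
ft_force: [-3.0, 0.9, 14.2]
grip_width: 0.133
grip_force: 60.0
```

Request:
drive_tool(increments=[[0, 0, 0.3, 0, 0], [0, 0, 0.3, 0, 0], [0, 0, 0.3, 0, 0]])

```text
clock: 16.25
tcp_pos: [0.5199, -0.091, 0.1119]
eef_rot: [3.14, -0.002, 0.465]
ft_force: [-4.7, 1.1, 16.2]
grip_width: 0.135
grip_force: 60.0
```

Request:
drive_tool(increments=[[0, 0, -0.5, 0, 0], [0, 0, -1.2, 0, 0], [0, 0, -1.2, 0, 0]])

```text
clock: 16.55
tcp_pos: [0.5197, -0.091, 0.112]
eef_rot: [3.14, -0.002, 0.465]
ft_force: [0.1, -0.6, 4.9]
grip_width: 0.133
grip_force: 60.0
```

Request:
drive_tool(increments=[[0, 0, 0, -3, 0], [0, 0, 0, -7, 0], [0, 0, 0, -11, 0], [0, 0, 0, -15, 0], [0, 0, 0, -15, 0]])

```text
clock: 17.05
tcp_pos: [0.5197, -0.0912, 0.1119]
eef_rot: [3.14, -0.001, 0.728]
ft_force: [0.8, -0.1, 4.6]
grip_width: 0.13
grip_force: 60.0
```

```bash
python3 -c "
from h import *
st=observe();print(np.degrees(st['eef_rot']),st['ft_force'],st['wrist_torque'],st['tcp_pos'])"
```

```text
[ 1.79901272e+02 -7.56055470e-02  4.16932816e+01] [ 0.78386858 -0.09908033  4.56134726] [-0.06077075 -0.12885721 -0.07205308] [ 0.51967681 -0.09120527  0.11192736]
```

Turning freely while seated, so I'll continue to about 50° off and back.

Request:
drive_tool(increments=[[0, 0, 0, -5, 0], [0, 0, 0, -10, 0], [0, 0, 0, -15, 0], [0, 0, 0, -20, 0], [0, 0, 0, -25, 0], [0, 0, 0, -30, 0], [0, 0, 0, -34, 0], [0, 0, 0, -34, 0], [0, 0, 0, -34, 0]])

```text
clock: 17.95
tcp_pos: [0.52, -0.0914, 0.112]
eef_rot: [3.139, 0.0, 1.318]
ft_force: [4.1, -3.1, 3.3]
grip_width: 0.136
grip_force: 60.0
```

```bash
python3 -c "
from h import *
st=observe();print(np.degrees(st['eef_rot']),st['ft_force'],st['wrist_torque'],st['tcp_pos'])
a=snapshot('scene');b=snapshot('side')
u=lambda im,x,y:cv2.resize(im[y-60:y+60,x-50:x+50],None,fx=4,fy=4,interpolation=cv2.INTER_CUBIC)
save(np.hstack([u(a,262,255),u(b,272,235)]),'s4.png')"
```

```text
[1.79833142e+02 1.78314376e-03 7.55137043e+01] [ 4.06853449 -3.0640466   3.328513  ] [-0.63866039 -0.82315272 -0.03529736] [ 0.52000759 -0.09137748  0.11197739]
```

View pics/s4.png

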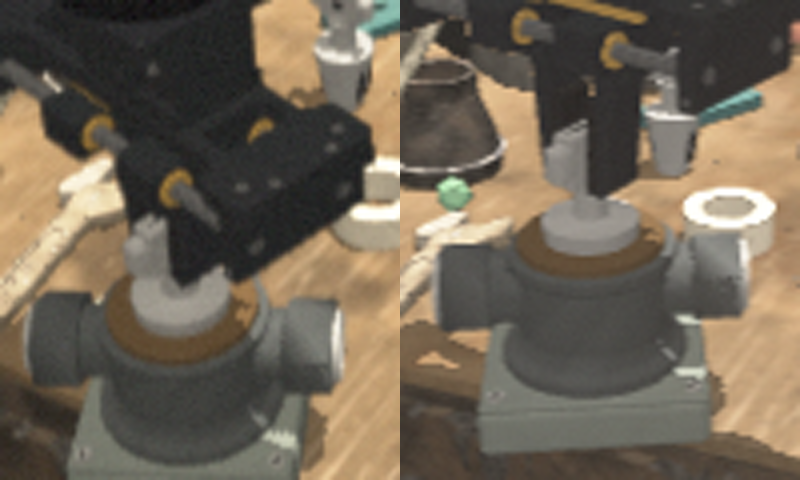

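The plug is seated, its shoulder just above the bush, and turned about 49° off line. Now back in line.

Request:
drive_tool(increments=[[0, 0, 0, 5, 0], [0, 0, 0, 10, 0], [0, 0, 0, 15, 0], [0, 0, 0, 20, 0], [0, 0, 0, 25, 0], [0, 0, 0, 30, 0], [0, 0, 0, 35, 0], [0, 0, 0, 40, 0], [0, 0, 0, 45, 0], [0, 0, 0, 48, 0], [0, 0, 0, 48.9, 0], [0, 0, 0, 48.9, 0], [0, 0, 0, 48.9, 0]])

```text
clock: 19.35
tcp_pos: [0.5195, -0.0908, 0.112]
eef_rot: [3.14, -0.001, 0.467]
ft_force: [2.9, -2.2, 5.9]
grip_width: 0.128
grip_force: 60.1
```

Request:
drive_tool(increments=[[0, 0, -0.5, 0, 20], [0, 0, -0.5, 0, 40], [0, 0, -0.5, 0, 50], [0, 0, -0.5, 0, 50], [0, 0, -0.5, 0, 50], [0, 0, -20, 0, 50], [0, 0, -50, 0, 50], [0, 0, -80, 0, 60], [0, 0, -80, 0, 60], [0, 0, -80, 0, 60]])

```text
clock: 20.35
tcp_pos: [0.5187, -0.0906, 0.1917]
eef_rot: [3.141, -0.001, 0.467]
ft_force: [0.0, 0.3, -0.5]
grip_width: 0.68
grip_force: 0.0
```

```bash
python3 - <<'E'
from h import *
st=observe();im=snapshot('wrist');np.save('w5.npy',im)
_,K,P=campose('wrist',st);u=w2px([.520,-.090,.142],K,P);print(u,st['tcp_pos'],st['ft_force'],st['grip_width'])
x,y=int(u[0]),int(u[1]);b=(x-100,max(0,y-100),x+100,min(400,y+50));print(b);save(im,'w5c.png',b,4)
E
```

```text
[320.44240106 225.72483793] [ 0.51873187 -0.09055906  0.19174694] [ 0.00281859  0.28056201 -0.48077576] 0.6797785695566703
(220, 125, 420, 275)
```

View pics/w5c.png

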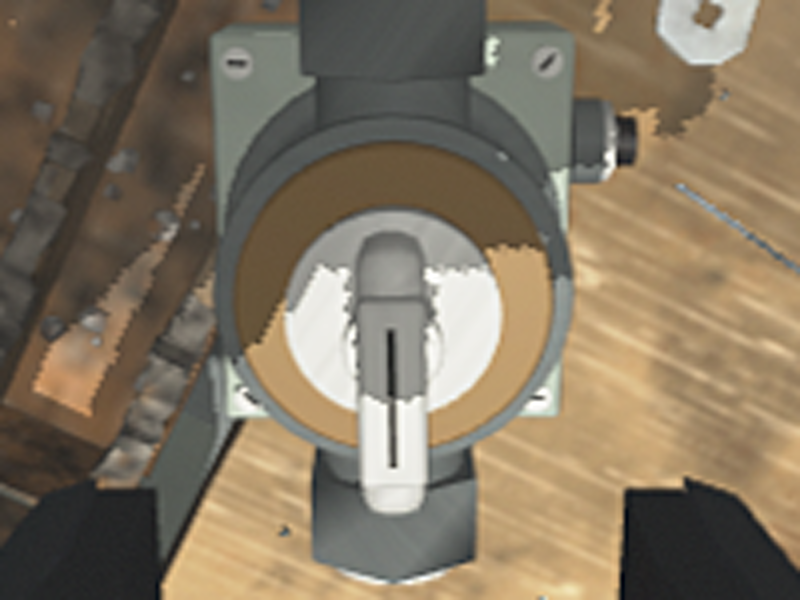

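The handle's mark (391,330)-(393,467) runs in line with the pipe ends, which are centred at x≈392. The plug is upright and concentric in the bush, and the gripper is clear.

```bash
python3 -c "
from h import *
print(sign_off())"
```

```text
the job is handed in; nothing more can be done
None
```

The larger plug is seated over the tongue with a push of about 17–19 N. I rocked it about 49° off line and back in line with the pipe ends, then let go, and handed in at about 20 s; the smaller plug was left untouched.

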